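# Open the specimen lift and hold it raised

### The job

Bring the specimen up out of the lift for inspection. Take the pry tool from its stand and, with the tool and not the fingers, push the snapped-shut shutter off its detent until it is fully open, then put the tool back fully home in the stand and let go of it. Finally swing the cam lever to its highest lift point (lever straight up, not past it) and finish still holding it there with the gripper, leaving the specimen on the raised ram and everything else where it stands.

Things in the scene. Friction and masses are not known exactly. Their poses are not given: they have to be found in the camera images.
- lift: Specimen lift, fixed: beige casing with aluminium top face, 100 mm high. Origin on the table straight below the centre of its well; x (roughly away from the robot) is the way the shutter opens, y points to the side with the cam lever, z up. Casing spans x -60 to +90, y -45 to +45 mm; a 6 mm thick foot plate projects 10 mm all round. On top, two rails 54 mm apart, 12 mm high, flank the shutter.
- pry_gap (a point): Centre of the floor of the pry gap, on the lift's top face: an open slot, 16 mm along the lift's x and 54 mm along y, between a fixed steel fulcrum bar (10 mm high, on the robot's side) and the near edge of the closed shutter, which is 8 mm further along x. Its axes are the lift's.
- shutter (a joint): Shutter opening, m: 0 closed, 0.050 at the end stop. Dark steel plate 52 (x) x 50 (y) x 8 mm, 1 mm above the lift's top face, closed over the well from x -24 to +28 mm of the lift; slides along the lift's +x. A sprung detent holds it shut: up to 9 N over the first 2 to 3 mm, where it snaps free to about 10 mm; then it slides with about 1 N and stays. While shut, the specimen cannot rise.
- well (a point): Centre of the mouth of the well, a round hole 35 mm in diameter in the lift's top face, 100 mm above the table, under the shutter. Its axes are the lift's.
- cam_lever (a joint): Cam lever angle, rad: 0 at rest, pointing towards the robot (lift's -x) and 15 degrees above level; grows as it swings up. Straight up, at 1.31 rad (75 degrees), the cam gives its greatest lift; beyond, to the stop at 2.20, the ram sinks again. A spring swings it back to rest if let go: holding it up takes about 3 N at the grip.
- lever_grip (a point): Middle of the lever's grip: a black round bar, 18 mm in diameter, along the lift's y, at the end of the lever, reaching from y 58 to 116 mm of the lift (this point y = 90). The lever rod, 12 mm in diameter, runs in the plane y = 64. The grip is 125 mm from the pivot: 77 mm above the table at rest, 170 mm when straight up. This point moves and turns with the lever.
- lever_pivot (a point): Point on the lever's level turning axis (along the lift's y), 45 mm above the table, in the plane in which lever_grip moves. Fixed to the lift.
- ram (a joint): Lift of the ram that carries the specimen, m: 0 at rest, 0.020 at the highest point of the cam. Driven by the cam lever only.
- mount: Specimen: a white round plastic mount, 30 mm in diameter, 20 mm high, origin at the centre of its underside. It stands on the ram in the well, its top 6 mm below the lift's top face when down and 14 mm above it when raised. Its mass varies.
- stand: Tool stand, fixed: a wooden block 60 x 60 x 58 mm with a square hole, 21 mm wide, straight down through its middle. Origin at the centre of its underside.
- pry_tool: Pry tool, 113 mm long, upright in the stand. Origin at the middle of its blade tip, z towards the handle. Steel blade 5 mm thick (x), 10 wide (y), z 0 to 20; shank 12 in diameter to z 55; collar 32 in diameter, z 55 to 61, rests on the stand's top (tip then 3 mm above the table); square wooden handle 24 x 24 mm (faces across x and y), z 61 to 113. About 0.1 kg.
- puck0: Loose white mount, 38 mm in diameter, 18 mm high, on the table. Leave alone.
- puck1: Another like puck0. Leave alone.
- puck2: Another like puck0. Leave alone.
- reagent: Amber bottle, 72 mm in diameter, 170 mm high, origin under its centre. Leave alone.
- wash_bottle: Clear bottle, 60 mm in diameter, 170 mm high, origin under its centre. Leave alone.
- screwdriver: Screwdriver lying on the table. Leave alone.
- tray: Aluminium tray 70 x 160 x 30 mm. Leave alone.

How it is judged:
On the way, in this order (a step that is already met when the one before it is completed fails the run):
1. the tool, out of its stand, bears on the shutter and has started to move it (contact force between pry_tool and shutter above 0.3 N and value of joint shutter above 0.003 m).
2. the shutter is fully open, the lever still down (value of joint shutter above 0.042 m and value of joint cam_lever below 0.2 rad), for 0.1 s.
3. the tool is back home in its stand and let go, the lever still down (horizontal distance between pry_tool and stand below 0.01 m and height (world z) of pry_tool below 0.008 m and angle between pry_tool's own z axis and vertical below 0.12 rad and contact force between the fingers and pry_tool below 0.1 N and value of joint cam_lever below 0.2 rad), for 0.2 s.
At the end, for the whole second after the job is handed in: Robot's fingers hold the lever (over 0.8 N) at rest within 0.15 rad of straight up, ram within 1.5 mm of its highest; shutter open at least 42 mm; specimen upright on the raised ram in the well; pry tool upright in its stand, collar down within 5 mm (value of joint cam_lever between 1.16 and 1.46 rad and value of joint ram above 0.0185 m and velocity of joint cam_lever between -0.1 and 0.1 rad/s and contact force between the fingers and cam_lever above 0.8 N and contact force between pry_tool and cam_lever below 0.1 N and value of joint shutter above 0.042 m and z of mount in the frame of well between -0.009 and -0.003 m and horizontal distance between mount and well below 0.005 m and angle between mount's own z axis and vertical below 0.15 rad and contact force between the arm and mount below 0.1 N and horizontal distance between pry_tool and stand below 0.01 m and height (world z) of pry_tool below 0.008 m and angle between pry_tool's own z axis and vertical below 0.12 rad); the arm keeps its last pose, push and grip.
It fails at once if the shutter is pushed with the fingers instead of the tool (contact force between the fingers and shutter above 2 N).
It fails at once if the specimen leaves the well or tips (horizontal distance between mount and well above 0.012 m or angle between mount's own z axis and vertical above 0.5 rad).
It fails at once if a bystander is disturbed (moved over 30 mm) (distance of any of puck0, puck1, puck2, reagent, wash_bottle, screwdriver, tray from where it was at the start of the episode above 0.03 m).
It also fails if it takes over 61 s, if anything falls off the work surface, if the arm or the gripper's body presses on something with over 40 N, if the wrist force passes 120 N, or if a joint passes its speed limit or range.

### The arm

A 6-joint arm with a two-finger parallel gripper is mounted at the origin on the work surface. World frame = base frame: x ahead of the robot, y to its left, z up, the work surface at z = 0. Lengths are in m, angles in rad, forces in N, time in s.
With the tool pointing down it reaches from about 0.25 to 0.725 m from the base axis. Payload 4 kg.
Tool frame: the origin (TCP) lies at the very end of the fingers, on their centre line; the grasp point (between the pads) lies 19 mm behind it; z points along the fingers, y is the line along which they close (so a half turn about z gives the same grasp; the last joint's range is limited). The gripper opens to 85 mm and grips with 20 to 120 N. Pads are 22 mm wide; open, the fingers measure 114 mm over their backs; the gripper's body (76 mm by 85 mm) begins 54 mm behind the grasp point. The pads swing forward as they close: fully open they stand 13 mm farther back than shut.
Start: joints at [-1.257, 0.241, 0.005, 1.335, 0, 1.571], TCP at [0.154, -0.476, 0.198] pointing down, gripper open.
Joint ranges: [-2.72, 2.72], [-1.05, 1.87], [-1.09, 1.28], [-1.99, 2.15], [-1.42, 1.44], [-3.14, 3.14]. Speed limits (rad/s): [2.79, 2.79, 3.14, 3.14, 3.14, 3.14].

### API

Orientations are given as a rotation vector (axis times angle).
In Python, from bench import status, cams, ctrl, finder gives the robot as it stands. The module is installed in compiled form; this text tells all that it offers.
- The arm moves only by the tool move_arm, never from a script. Its argument "deltas" is a list of rows, each a list of 5 numbers: the shift along the tool's x, y, z in mm, then the turn about the tool's z in degrees, then the closure, from -1 (fully open) to 1 (shut), so that 0 is half open. A call has 1 to 10 rows; each row shifts and turns the commanded pose from where the row before left it, along the tool's axes as they then stand; what a row does not reach is not made up. A row lasts 1/12 s, in which the tool goes at most 41.7 mm and 7.16 degrees, less where a joint would pass 70% of its speed; a pose out of reach is approached as far as the arm can. A call is refused whole if a number of a shift passes 41.7 or a number of a turn 7.16, either way. A call with a gripper value outside its range is refused whole. The fingers move at their own pace and stop on an object; the grip force is fixed at half the most. Time passes only in rows, so rows that do not move let the fingers close. It gives the time, the measured TCP pose, the force, the opening and the grip force at its end, in the units of the state.
- status.observe(): the state, without advancing time (a new reading comes with each control period).
- cams.snapshot(name): name is "side" or "top" or "wrist"; returns (picture, depth): 480x640x3 uint8, red, green, blue; 480x640 float32, m along the optical axis (not along the pixel's ray), 0 where there is no reading.
- cams.get_calibration(name): a dict with "mtx" (3x3 intrinsics, pixels), "D" ([k1, k2, p1, p2, k3] as OpenCV has them; the pictures are not rectified), "R" (3x3) and "t" (3): a world point X has camera coordinates R X + t. Camera axes: x right, y down, z forward; pixel columns grow to the right and rows downward; lengths in m; the calibration is good to about 2 mm. A picture is of the moment at which its call begins: read the wrist's pose just before it. get_calibration takes no time and is no camera call; for the wrist camera it gives the pose at the moment of the call.
- ctrl.finish_job(): hands the job in; it is judged then, once.
Trained networks look in the newest picture that a camera, given by its name, has taken for a name from the list of things; names that differ only in an ending like _2 or _b are one class to them, and where a whole thing is asked for, a point or a joint stands for the part that bears it (a point fixed in the world has none). Each returns a list of dicts, best first, with "p" (0 to 1); they miss things now and then, are a little off and sometimes report something else, mostly with a low value. They report only what shows in the picture. A call takes as long as a camera call.
- finder.regions_of(camera, label): "mask" (480x640 bool, what is visible of it) and "extent" ([left, top, right, bottom] in pixels, round what is visible of it).
- finder.mark_of(camera, label): "xy" ([column, row] in pixels: a listed point, or the origin of a listed thing).
The state is a dict: "clock": time; "joint_pos": joint angles; "joint_vel": joint speeds; "effort": joint torques, N m; "tool_pos": TCP position; "eef_rot": TCP orientation; "wrist_force": force on the tool from outside, world axes, zero at the start; "moment": the same for the moment, N m; "opening": finger opening in m; "grasp_force": force on a finger pad.
Only numpy, scipy, OpenCV 4.12 (cv2) and the standard library are available. Lean on these libraries where they do the work, as an engineer would, in place of code of your own. Each camera call takes 0.05 s, during which the arm holds its last target. There are 200 camera calls.

## Working session

There is one attempt and no reset: what is moved stays moved. The work goes in short steps, Python scripts to look and compute and a tool call to move; the robot and the scene stay as the last step left them, time stands still between calls to the robot, and variables do not carry over. Pictures are saved under pics/ and viewed, at most 10 in all, crops included, and the job is handed in when it is done.

Besides the shell and the picture viewer there is one more tool, called after "Emit:" in YAML: its name, and indented under it one key for each argument. move_arm: Moves the arm, as the interface text tells. Its arguments: {"type":"object","properties":{"deltas":{"type":"array"}},"required":["deltas"]}

```bash
mkdir -p pics; cat > h.py <<'E'
import numpy as np, cv2
from bench import status, cams, ctrl, finder
def ray(cam,uv):
    c=cams.get_calibration(cam)
    p=cv2.undistortPoints(np.array([[uv]],float),c["mtx"],np.array(c["D"]))[0,0]
    R=np.array(c["R"]);t=np.array(c["t"]).ravel()
    return -R.T@t, R.T@np.array([p[0],p[1],1.])
def at_z(cam,uv,z):
    o,d=ray(cam,uv); return o+d*(z-o[2])/d[2]
def cloud(cam,depth,mask=None):
    c=cams.get_calibration(cam)
    v,u=np.nonzero((depth>0)&(mask if mask is not None else True))
    p=cv2.undistortPoints(np.stack([u,v],1).astype(float)[:,None],c["mtx"],np.array(c["D"]))[:,0]
    z=depth[v,u]; P=np.c_[p*z[:,None],z]
    return (P-np.array(c["t"]).ravel())@np.array(c["R"]),u,v
def save(n,im): cv2.imwrite(f"pics/{n}.png",im[:,:,::-1])
E
python3 - <<'E'
from h import *
np.set_printoptions(precision=4,suppress=True)
s=status.observe();print(s)
for cam in ("top","side"):
    im,d=cams.snapshot(cam); save(cam+"0",im); np.save(cam+"0",d)
    print(cam,-np.array(cams.get_calibration(cam)["R"]).T@np.array(cams.get_calibration(cam)["t"]).ravel())
    for l,z in (("lift",0),("pry_gap",.1),("well",.1),("lever_grip",.077),("lever_pivot",.045),("stand",0),("pry_tool",.003)):
        for r in finder.mark_of(cam,l)[:2]: print(l,round(r["p"],2),np.round(r["xy"],1),at_z(cam,r["xy"],z))
E
```

```text
{'clock': 0.0, 'joint_pos': array([-1.257 ,  0.2414,  0.0037,  1.3352, -0.    ,  1.5708]), 'joint_vel': array([-0.0005,  0.001 ,  0.0015, -0.0003, -0.0012, -0.0013]), 'effort': array([ -0.0004, -37.2318,  25.2407,   0.0169,  -0.0002,   0.    ]), 'tool_pos': array([ 0.1541, -0.4749,  0.1971]), 'eef_rot': array([-3.1009, -0.4906,  0.0005]), 'wrist_force': array([ 1.2155,  0.7926, -0.6155]), 'moment': array([0.0235, 0.0409, 0.0336]), 'grasp_force': 0.0, 'opening': 0.08564821502326193}
top [0.426  0.0561 1.2652]
lift 0.67 [318.5 271.6] [0.5761 0.0444 0.    ]
pry_gap 0.46 [177.3 313.4] [0.4641 0.3665 0.1   ]
well 0.63 [320.2 264.3] [0.5813 0.0416 0.1   ]
well 0.59 [319.  278.9] [0.5474 0.044  0.1   ]
lever_grip 0.71 [276.7 320.3] [0.4523 0.1407 0.077 ]
lever_pivot 0.84 [284.8 267.1] [0.5807 0.1263 0.045 ]
stand 0.84 [437.8 279.7] [ 0.559  -0.2554  0.    ]
pry_tool 0.68 [435.3 282.8] [ 0.5509 -0.2481  0.003 ]
side [0.3483 0.6665 0.908 ]
lift 0.76 [344.3 275.6] [0.5738 0.0453 0.    ]
pry_gap 0.64 [362.4 247.8] [0.5417 0.0442 0.1   ]
well 0.88 [346.2 242.9] [0.5726 0.0448 0.1   ]
lever_grip 0.92 [390.5 312.6] [0.4545 0.1395 0.077 ]
lever_pivot 0.77 [325.6 298.7] [0.5747 0.1361 0.045 ]
stand 0.66 [401.6 179.6] [ 0.5533 -0.2484  0.    ]
stand 0.17 [453.6 270.3] [ 0.3822 -0.0484  0.    ]
```

View pics/top0.png

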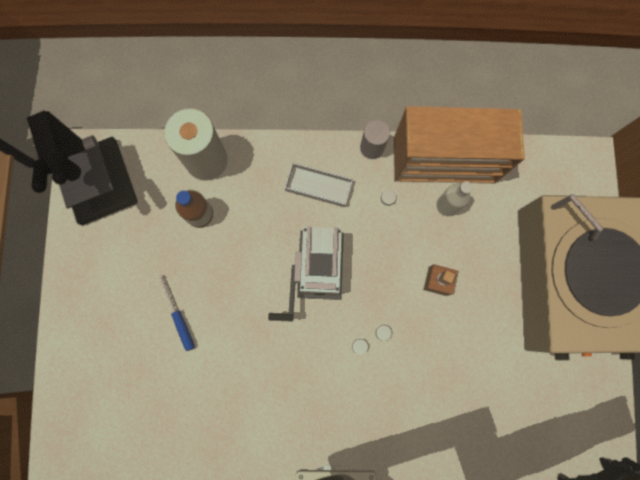

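View pics/side0.png

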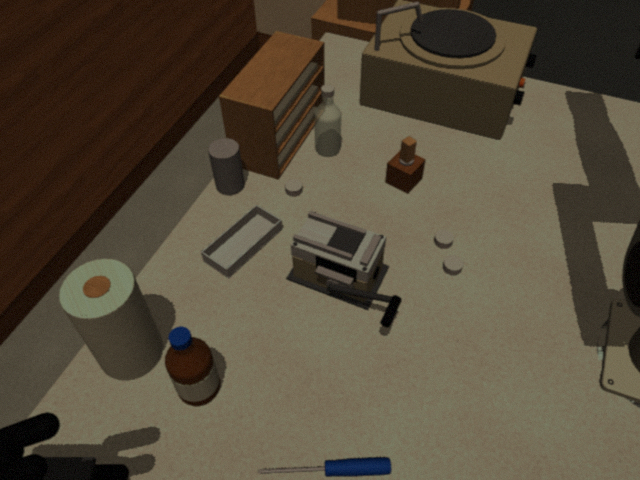

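```bash
python3 - <<'E'
from h import *
np.set_printoptions(precision=4,suppress=True)
for cam in ("top","side"):
    d=np.load(cam+"0.npy"); P,u,v=cloud(cam,d)
    def rect(name,c,r,zlo,zhi):
        m=(np.hypot(P[:,0]-c[0],P[:,1]-c[1])<r)&(P[:,2]>zlo)&(P[:,2]<zhi)
        if m.sum()<10: print(cam,name,"few");return
        Q=P[m]; (cx,cy),(w,h),a=cv2.minAreaRect((Q[:,:2]*1000).astype(np.float32))
        print(cam,name,m.sum(),"ctr",cx,cy,"wh",w,h,"ang",a,"zmed",np.median(Q[:,2]))
    rect("lifttop",(.58,.045),.12,.092,.12)
    rect("rails",(.58,.045),.12,.1105,.12)
    rect("standtop",(.555,-.25),.06,.052,.062)
    rect("collar",(.555,-.25),.06,.0625,.07)
    rect("handle",(.555,-.25),.06,.105,.125)
    rect("grip",(.4535,.14),.05,.07,.1)
E
```

```text
top lifttop 2516 ctr 594.0751342773438 41.149837493896484 wh 90.82211303710938 151.06336975097656 ang 88.14364624023438 zmed 0.10193446925256416
top rails 383 ctr 596.7410888671875 40.773197174072266 wh 69.68929290771484 143.0348358154297 ang 88.23902130126953 zmed 0.11209592975364902
top standtop 409 ctr 555.0292358398438 -253.1669921875 wh 59.83345413208008 61.223941802978516 ang 75.5595932006836 zmed 0.05735449727354523
top collar 26 ctr 563.2642211914062 -239.6172637939453 wh 29.324338912963867 50.26557540893555 ang 77.59288787841797 zmed 0.06369363627329414
top handle 120 ctr 555.121826171875 -252.62562561035156 wh 25.560405731201172 25.103046417236328 ang 61.73044967651367 zmed 0.11486563763581889
top grip 247 ctr 472.7300720214844 131.58966064453125 wh 57.691471099853516 41.849830627441406 ang 88.00631713867188 zmed 0.08245414043884006
side lifttop 3396 ctr 587.796875 44.0753173828125 wh 95.1268539428711 151.1156463623047 ang 87.8123779296875 zmed 0.10127502044056438
side rails 241 ctr 590.4974975585938 44.903892517089844 wh 70.64867401123047 142.7205810546875 ang 88.33861541748047 zmed 0.11135485261663912
side standtop 408 ctr 548.7874145507812 -249.20120239257812 wh 64.80997467041016 62.35218048095703 ang 74.69617462158203 zmed 0.05606987510265404
side collar 40 ctr 546.3125 -243.3769989013672 wh 30.495738983154297 20.863525390625 ang 18.041873931884766 zmed 0.06428468600828952
side handle 126 ctr 549.2974853515625 -248.36087036132812 wh 26.693405151367188 25.078115463256836 ang 60.1265754699707 zmed 0.11286476172197273
side grip 437 ctr 470.76519775390625 134.5625762939453 wh 60.53083038330078 49.44343566894531 ang 88.12637329101562 zmed 0.08152017996029878
```

The pictures agree with the networks: lift at (320,265) in the top view, lever grip at (280,318), and the stand with its tool at (441,280). In the side view the stand is at (405,170). The wrong "pry_gap" hit on the top view, at (177,313), is the screwdriver. The two cameras differ by about 6 mm, so I'll refine with the wrist camera.

Emit:
move_arm:
  deltas:
    - [38,-11,-10,0,-1]
    - [38,-11,-10,0,-1]
    - [38,-11,-10,0,-1]
    - [38,-11,-10,0,-1]
    - [38,-11,-10,0,-1]
    - [38,-11,-10,0,-1]
    - [38,-11,-10,0,-1]
    - [38,-11,-10,0,-1]
    - [38,-11,-10,0,-1]
    - [20,-5,-10,0,-1]

```text
clock: 1.63
tool_pos: [0.4695, -0.2621, 0.2982]
eef_rot: [-3.101, -0.496, -0.002]
wrist_force: [0.6, -1.9, -0.1]
opening: 0.0856
grasp_force: 0.0
```

```bash
cat >> h.py <<'E'
from scipy.spatial.transform import Rotation as Ro
def yawy(s):  # world heading (deg) of tool y
    y=Ro.from_rotvec(s["eef_rot"]).as_matrix()[:,1]; return np.degrees(np.arctan2(y[1],y[0]))
def to(p,s=None):
    s=s or status.observe(); R=Ro.from_rotvec(s["eef_rot"]).as_matrix()
    return R.T@(np.array(p)-s["tool_pos"])*1000
def rect(cam,P,name,c,r,zlo,zhi):
    m=(np.hypot(P[:,0]-c[0],P[:,1]-c[1])<r)&(P[:,2]>zlo)&(P[:,2]<zhi)
    if m.sum()<10: print(cam,name,"few");return
    Q=P[m]; (cx,cy),(w,h),a=cv2.minAreaRect((Q[:,:2]*1000).astype(np.float32))
    print(cam,name,m.sum(),"ctr %.1f %.1f wh %.1f %.1f ang %.1f z %.4f"%(cx,cy,w,h,a,np.median(Q[:,2])))
E
python3 - <<'E'
from h import *
np.set_printoptions(precision=4,suppress=True)
s=status.observe();print(s["clock"],s["tool_pos"],yawy(s),s["joint_pos"])
im,d=cams.snapshot("wrist");save("w1",im);np.save("w1",d)
P,u,v=cloud("wrist",d)
print(P.min(0),P.max(0))
rect("w",P,"standtop",(.553,-.25),.06,.052,.0615)
rect("w",P,"handle",(.553,-.25),.06,.108,.125)
for l,z in (("stand",0),("pry_tool",.003)):
    for r in finder.mark_of("wrist",l)[:2]: print(l,round(r["p"],2),r["xy"],at_z("wrist",r["xy"],z))
E
```

```text
1.6333 [ 0.4695 -0.2621  0.2982] -71.81248250709022 [-0.5099  0.3022  0.3451  1.6132  0.0013  2.3143]
[-0.1918 -1.1305 -0.3531] [0.742  0.1279 0.4263]
w standtop 2651 ctr 554.4 -251.0 wh 60.8 60.2 ang 75.2 z 0.0603
w handle 800 ctr 554.6 -250.8 wh 24.2 23.7 ang 64.7 z 0.1181
stand 0.6 [338.1, 102.0] [ 0.5541 -0.2548 -0.    ]
pry_tool 0.79 [333.0, 105.3] [ 0.5464 -0.2515  0.003 ]
```

View pics/w1.png

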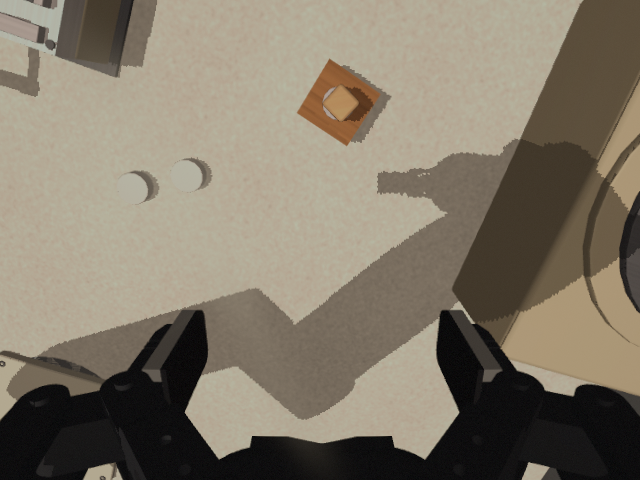

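The wrist view shows the stand at (343,102), with the handle turned about 10° relative to the block (closing heading −25°). I'll turn the gripper to match and come down part of the way.

Emit:
move_arm:
  deltas:
    - [0,0,14,-6.65,-1]
    - [0,0,14,-6.65,-1]
    - [0,0,14,-6.65,-1]
    - [0,0,14,-6.65,-1]
    - [0,0,14,-6.65,-1]
    - [0,0,14,-6.65,-1]
    - [0,0,10,-6.65,-1]
    - [0,0,0,0,-1]

```text
clock: 2.45
tool_pos: [0.4636, -0.2649, 0.2012]
eef_rot: [-2.653, -1.674, 0.005]
wrist_force: [-0.8, 0.7, 0.2]
opening: 0.0858
grasp_force: 0.0
```

```bash
python3 - <<'E'
from h import *
np.set_printoptions(precision=4,suppress=True)
s=status.observe();print(s["clock"],s["tool_pos"],yawy(s),s["joint_pos"])
im,d=cams.snapshot("wrist");save("w2",im)
P,u,v=cloud("wrist",d)
rect("w",P,"standtop",(.553,-.25),.06,.052,.0615)
rect("w",P,"handle",(.553,-.25),.06,.108,.125)
print(to((.554,-.251,.19),s))
E
```

```text
2.45 [ 0.4636 -0.2649  0.2012] -25.486630293425574 [-0.5189  0.3122  0.1099  1.3743 -0.0004  1.4967]
w standtop 3834 ctr 552.2 -252.5 wh 60.5 60.6 ang 75.3 z 0.0600
w handle 1434 ctr 552.1 -252.1 wh 23.9 24.1 ang 64.3 z 0.1177
[51.4417 75.6362 10.7295]
```

Emit:
move_arm:
  deltas:
    - [17,25,4,0,-1]
    - [17,25,4,0,-1]
    - [16,25,4,0,-1]
    - [0,0,20,0,-1]
    - [0,0,30,0,-1]
    - [0,0,30,0,-1]
    - [0,0,26,0,-1]
    - [0,0,0,0,-1]

```text
clock: 3.17
tool_pos: [0.5516, -0.2509, 0.0806]
eef_rot: [-2.652, -1.668, 0.009]
wrist_force: [-0.7, 0.4, -1.4]
opening: 0.0856
grasp_force: 0.0
```

```bash
python3 - <<'E'
from h import *
np.set_printoptions(precision=4,suppress=True)
s=status.observe();print(s["clock"],s["tool_pos"],yawy(s),s["wrist_force"])
print(to((.5525,-.252,.083),s))
im,d=cams.snapshot("wrist");save("w3",im)
E
```

```text
3.1667 [ 0.5516 -0.2509  0.0806] -25.67301857086683 [-0.7293  0.4282 -1.3501]
[-0.5817  1.2995 -2.3925]
```

View pics/w3.png

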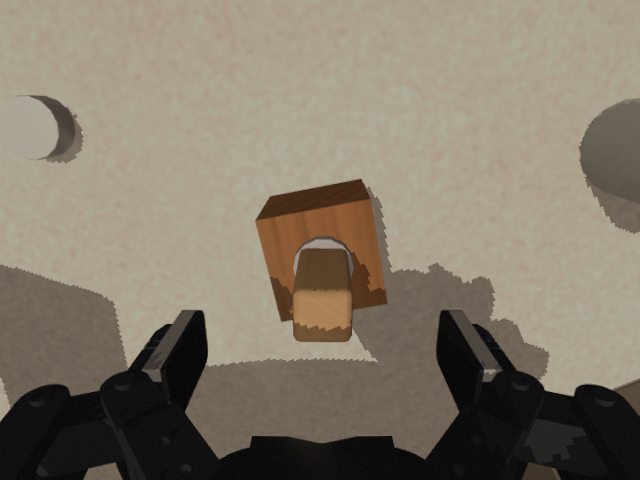

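The handle sits centred between the fingers (columns 207 and 438, handle at 322), and the collar is visible behind it. Closing.

Emit:
move_arm:
  deltas:
    - [0,0,0,0,1]
    - [0,0,0,0,1]
    - [0,0,0,0,1]
    - [0,0,0,0,1]
    - [0,0,0,0,1]
    - [0,0,0,0,1]
    - [0,0,0,0,1]

```text
clock: 3.8
tool_pos: [0.5559, -0.2521, 0.0864]
eef_rot: [2.656, 1.677, 0.001]
wrist_force: [1.2, -0.8, 0.6]
opening: 0.0004
grasp_force: 0.0
```

```bash
python3 - <<'E'
from h import *
np.set_printoptions(precision=4,suppress=True)
s=status.observe();print(s["clock"],s["tool_pos"],yawy(s),s["wrist_force"],s["moment"],s["opening"],s["grasp_force"])
E
```

```text
3.8 [ 0.5559 -0.2521  0.0864] -25.47308313473366 [ 1.1699 -0.8241  0.6337] [ 0.057  -0.0383 -0.0109] 0.0003784348324866459 0.0
```

The fingers shut on nothing, so the handle wasn't between the pads. Looking again.

```bash
python3 - <<'E'
from h import *
np.set_printoptions(precision=4,suppress=True)
s=status.observe()
im,d=cams.snapshot("wrist");save("w4",im);P,u,v=cloud("wrist",d)
rect("w",P,"standtop",(.553,-.25),.06,.052,.0615)
rect("w",P,"handle",(.553,-.25),.06,.108,.125)
print(to((.5525,-.252,.083),s))
c=cams.get_calibration("wrist");R=Ro.from_rotvec(s["eef_rot"]).as_matrix()
for off in ([0,0,0],[0,0,-.019],[0,.012,-.0]):
    X=s["tool_pos"]+R@np.array(off); print(off,cv2.projectPoints(X[None],cv2.Rodrigues(np.array(c["R"]))[0],np.array(c["t"]).ravel(),c["mtx"],np.array(c["D"]))[0].ravel())
im2,d2=cams.snapshot("side");P,u,v=cloud("side",d2);rect("s",P,"handle",(.553,-.25),.045,.105,.125);rect("s",P,"standtop",(.553,-.25),.06,.052,.062)
save("s4",cv2.resize(im2[100:220,320:480],(800,600)))
E
```

```text
w standtop 7535 ctr 550.7 -252.1 wh 61.0 60.3 ang 75.5 z 0.0583
w handle 1275 ctr 551.4 -250.9 wh 23.9 24.0 ang 64.5 z 0.1152
[-1.3972 -3.1407  3.4365]
[0, 0, 0] [322.9366 278.8505]
[0, 0, -0.019] [323.0446 296.9578]
[0, 0.012, -0.0] [348.0883 278.8781]
s handle 116 ctr 548.1 -248.4 wh 25.9 25.2 ang 58.4 z 0.1127
s standtop 414 ctr 548.8 -249.4 wh 65.3 62.4 ang 76.5 z 0.0559
```

View pics/w4.png

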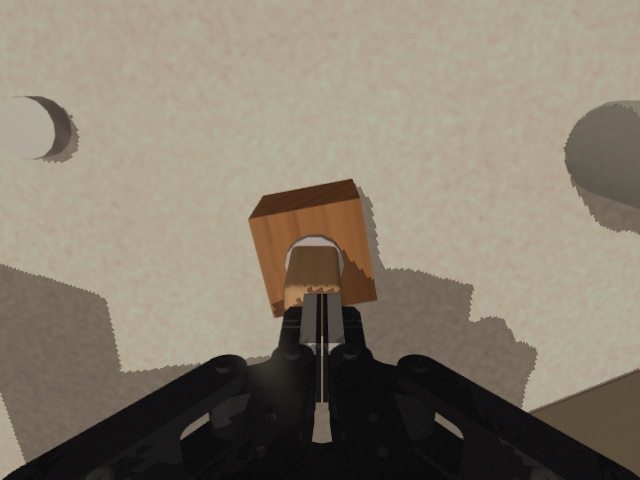

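View pics/s4.png

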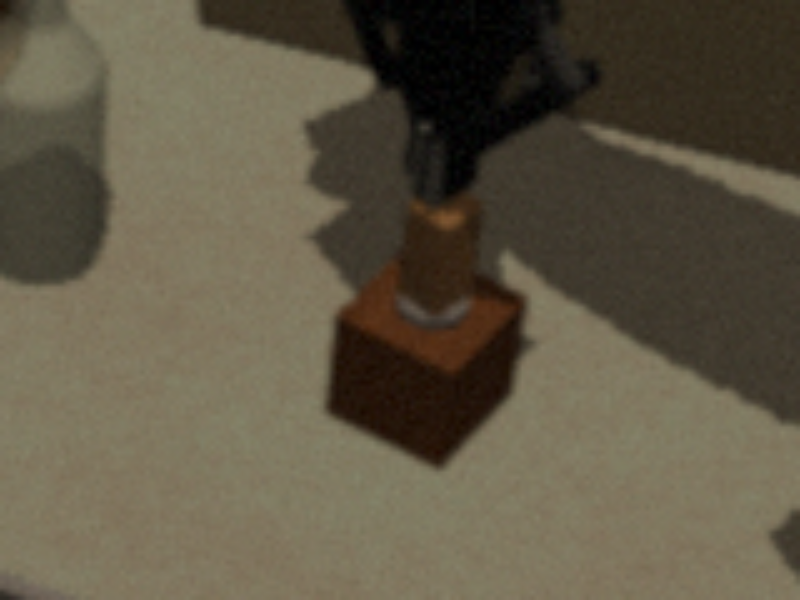

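The wrist view shows the shut fingertips at (322,293), overlapping the near part of the handle. The side view shows them at (440,195), either on top of the handle or behind it. I'll measure the fingertips from depth.

```bash
python3 - <<'E'
from h import *
np.set_printoptions(precision=4,suppress=True)
s=status.observe();print(s["clock"],s["tool_pos"],s["joint_pos"])
R=Ro.from_rotvec(s["eef_rot"]).as_matrix()
for cam in ("side","wrist","top"):
    im,d=cams.snapshot(cam);P,u,v=cloud(cam,d)
    T=(P-s["tool_pos"])@R*1000
    dark=im[v,u].max(1)<60
    for lo in range(-80,41,10):
        m=(np.abs(T[:,0])<45)&(np.abs(T[:,1])<18)&(T[:,2]>lo)&(T[:,2]<=lo+10)
        if m.sum()>3: print(cam,"tool z",lo,m.sum(),"x",np.percentile(T[m,0],[2,50,98]).round(1),"y",np.percentile(T[m,1],[2,98]).round(1),"rgb",np.median(im[v,u][m],0))
c=cams.get_calibration("wrist");o=-np.array(c["R"]).T@np.array(c["t"]).ravel();print("wristcam in tool",R.T@(o-s["tool_pos"]), "axis",R.T@np.array(c["R"])[2])
E
```

```text
3.9 [ 0.5558 -0.252   0.0861] [-0.4257  0.5224  0.1256  1.1739  0.      1.5897]
side tool z -80 52 x [ 5.9 11.4 15. ] y [-17.4  16.8] rgb [7. 7. 8.]
side tool z -70 39 x [ 2.5  9.1 13.5] y [-17.2  10.5] rgb [20. 21. 16.]
side tool z -60 56 x [-3.9  8.3 13.4] y [-17.2   9.1] rgb [23.  21.  17.5]
side tool z -50 56 x [-6.5  8.1 13.7] y [-17.8  10.5] rgb [25.  23.5 18.5]
side tool z -40 20 x [-2.8  9.7 12.5] y [-14.9   3.5] rgb [39. 35. 27.]
side tool z -30 77 x [-12.2   6.4  12.7] y [-17.7   2.9] rgb [62. 43. 26.]
side tool z -20 44 x [-12.    9.8  12.8] y [-17.7   3.7] rgb [50. 35. 20.]
side tool z -10 35 x [-3.8  9.8 12.9] y [-17.7   3.7] rgb [51. 34. 20.]
side tool z 0 38 x [-9.5 10.4 12.5] y [-17.9   3.3] rgb [48. 32. 17.]
side tool z 10 31 x [-4.3 10.5 13.1] y [-18.    4.1] rgb [50. 34. 18.]
side tool z 20 124 x [-23.2  14.2  33.3] y [-17.9  17.1] rgb [78. 46. 25.]
side tool z 30 117 x [-32.3  23.5  33.6] y [-17.5  17.4] rgb [62. 38. 18.]
side tool z 40 47 x [25.7 30.5 33.9] y [-16.2  15.9] rgb [36. 20.  9.]
wrist tool z -80 2136 x [-9.4 10.6 13.6] y [-17.   16.9] rgb [23. 21. 21.
[... 1080 characters left out ...]
5] y [-12.3   6.7] rgb [129.  99.  70.]
top tool z -30 20 x [ 5.4 10.7 12.3] y [-12.9   6.6] rgb [106.   83.5  60. ]
top tool z -20 12 x [ 2.3 11.4 12.1] y [-12.5   8.5] rgb [97.  78.5 57.5]
top tool z -10 10 x [-0.1 10.5 12.1] y [-12.6   3.9] rgb [99.5 80.5 61. ]
top tool z 0 14 x [-1.4 11.1 12.4] y [-13.2   7.5] rgb [112.  93.  76.]
top tool z 10 12 x [-0.6 11.7 15.2] y [-12.9   4.3] rgb [134. 116. 100.]
top tool z 20 106 x [-6.6 17.  29.8] y [-17.2  16.7] rgb [140.  98.  65.]
top tool z 30 43 x [-5.4 21.6 31.3] y [-17.3  16.5] rgb [140.  97.  64.]
top tool z 40 15 x [24.4 27.3 31.8] y [-16.7  15.9] rgb [93. 71. 52.]
wristcam in tool [ 0.0792 -0.0006 -0.1762] axis [-0.3094 -0.0003  0.9509]
```

All three cameras agree that the real fingertips end about 35–40 mm above the reported TCP, just over the handle top. Sideways they are fine. I'll measure that offset and then open.

Emit:
move_arm:
  deltas:
    - [-2,-4,0,0,-1]
    - [0,0,0,0,-1]
    - [0,0,0,0,-1]
    - [0,0,0,0,-1]
    - [0,0,0,0,-1]
    - [0,0,0,0,-1]

```text
clock: 4.55
tool_pos: [0.5514, -0.2521, 0.086]
eef_rot: [2.656, 1.677, 0.0]
wrist_force: [-0.4, 0.5, 0.2]
opening: 0.0724
grasp_force: 0.0
```

```bash
python3 - <<'E'
from h import *
np.set_printoptions(precision=4,suppress=True)
s=status.observe();print(s["clock"],s["tool_pos"],s["opening"])
R=Ro.from_rotvec(s["eef_rot"]).as_matrix()
for cam in ("side","wrist","top"):
    im,d=cams.snapshot(cam);P,u,v=cloud(cam,d)
    T=(P-s["tool_pos"])@R*1000
    c=im[v,u].astype(int); grey=(c[:,0]-c[:,2]<12)|(c.max(1)<25)
    m=(np.abs(T[:,0])<20)&(np.abs(T[:,1])<65)&(np.abs(T[:,1])>28)&(T[:,2]<30)&(T[:,2]>-110)
    print(cam,"tips",m.sum(),np.percentile(T[m,2],[50,90,98,100]),"y",np.percentile(T[m,1],[0,100]), "inner",T[m&(T[:,1]<0),1].max() if (m&(T[:,1]<0)).any() else 0,T[m&(T[:,1]>0),1].min() if (m&(T[:,1]>0)).any() else 0)
    m=(np.abs(T[:,0])<20)&(np.abs(T[:,1])<24)&(T[:,2]<-25)&(T[:,2]>-36)
    print(" handle top",m.sum(),np.percentile(T[m],[2,98],axis=0).ravel())
E
```

```text
4.55 [ 0.5514 -0.2521  0.086 ] 0.0723932085228774
side tips 708 [-86.1212 -49.1729  28.8036  29.9628] y [-64.8035  64.7513] inner -28.059956752599476 28.09644178070974
 handle top 87 [-10.1432 -15.2704 -30.6082  13.4507   7.3832 -25.1493]
wrist tips 29704 [-96.0492 -59.2748  26.7645  29.3721] y [-64.9987  64.998 ] inner -28.011104234412883 28.007062716473722
 handle top 3086 [-10.0633 -11.6741 -31.439   12.0613  10.9138 -26.1943]
top tips 95 [-95.8176  25.3607  28.5672  29.7544] y [-63.8202  64.9657] inner -28.103730561008295 28.32452544970228
 handle top 54 [ -6.0909  -9.0209 -33.5672  14.1697  13.3482 -25.6646]
```

Emit:
move_arm:
  deltas:
    - [1,0,14,0,-1]
    - [0,0,14,0,-1]
    - [0,0,10,0,-1]
    - [0,0,0,0,-1]

```text
clock: 5.03
tool_pos: [0.5498, -0.2503, 0.0454]
eef_rot: [-2.653, -1.675, 0.004]
wrist_force: [0.8, 0.6, -0.5]
opening: 0.0858
grasp_force: 0.0
```

Emit:
move_arm:
  deltas:
    - [0,0,0,0,1]
    - [0,0,0,0,1]
    - [0,0,0,0,1]
    - [0,0,0,0,1]
    - [0,0,0,0,1]
    - [0,0,0,0,1]

```text
clock: 5.53
tool_pos: [0.5523, -0.2515, 0.0488]
eef_rot: [2.655, 1.676, 0.001]
wrist_force: [0.2, -0.5, 6.3]
opening: 0.0232
grasp_force: 59.8
```

```bash
python3 - <<'E'
from h import *
np.set_printoptions(precision=4,suppress=True)
s=status.observe();print(s["clock"],s["tool_pos"],yawy(s),s["wrist_force"],s["moment"],s["opening"],s["grasp_force"])
E
```

```text
5.5333 [ 0.5523 -0.2515  0.0488] -25.470599867203635 [ 0.1548 -0.489   6.3338] [-0.014  -0.1208 -0.0252] 0.02321645752083326 59.849318861961365
```

The tool is gripped: opening is 23 mm and grip force 60 N. I'll record home as reported (0.5523, −0.2515, 0.0488) at heading −25.5°, then lift it out and turn it to the lift's axes.

Emit:
move_arm:
  deltas:
    - [0,0,-15,0,1]
    - [0,0,-25,0,1]
    - [0,0,-30,0,1]
    - [0,0,-30,0,1]
    - [0,0,-30,0,1]
    - [0,0,0,-5.9,1]
    - [0,0,0,-5.9,1]
    - [0,0,0,-5.9,1]
    - [0,0,0,-5.9,1]
    - [0,0,0,0,1]

```text
clock: 6.37
tool_pos: [0.5515, -0.2511, 0.1779]
eef_rot: [-2.255, -2.186, 0.0]
wrist_force: [0.8, 1.0, -1.4]
opening: 0.0233
grasp_force: 58.9
```

Emit:
move_arm:
  deltas:
    - [20,0,0,0,1]
    - [35,0,0,0,1]
    - [35,0,0,0,1]
    - [35,0,0,0,1]
    - [25,0,0,0,1]
    - [10,0,0,0,1]
    - [0,0,0,0,1]
    - [0,0,0,0,1]

```text
clock: 7.03
tool_pos: [0.557, -0.0915, 0.178]
eef_rot: [2.257, 2.184, -0.001]
wrist_force: [0.6, -1.2, -1.0]
opening: 0.0234
grasp_force: 59.0
```

```bash
python3 - <<'E'
from h import *
np.set_printoptions(precision=4,suppress=True)
s=status.observe();print(s["clock"],s["tool_pos"],yawy(s),s["opening"],s["grasp_force"],s["wrist_force"])
R=Ro.from_rotvec(s["eef_rot"]).as_matrix()
im,d=cams.snapshot("wrist");save("w5",im);P,u,v=cloud("wrist",d)
rect("w",P,"lifttop",(.58,.045),.12,.092,.12)
rect("w",P,"well plate",(.576,.043),.03,.1065,.1105)
for l in ("pry_gap","well"):
    for r in finder.mark_of("wrist",l)[:2]: print(l,round(r["p"],2),r["xy"],at_z("wrist",r["xy"],.1))
# height profile along lift x at centre line
import math
a=math.radians(-2); ex=np.array([math.cos(a),math.sin(a)]); ey=np.array([-ex[1],ex[0]])
L=np.c_[(P[:,:2]-[.5759,.0431])@ex,(P[:,:2]-[.5759,.0431])@ey]*1000
for x in range(-66,-10,2):
    m=(abs(L[:,0]-x-1)<1)&(abs(L[:,1])<15)&(P[:,2]>.05)
    if m.any(): print(x,m.sum(),np.percentile(P[m,2]*1000,[10,50,90]).round(1))
for cam in ("side","top"):
    im,d=cams.snapshot(cam);P,u,v=cloud(cam,d);T=(P-s["tool_pos"])@R*1000
    for lo in (20,32):
        m=(np.hypot(T[:,0],T[:,1])<20)&(T[:,2]>lo)&(T[:,2]<lo+14)
        print(cam,lo,m.sum(),np.percentile(T[m],[3,97],axis=0).ravel() if m.any() else 0)
    m=(np.hypot(T[:,0],T[:,1])<20)&(T[:,2]>-60)&(T[:,2]<80);print(T[m,2].max())
    if cam=="side": 
        X=s["tool_pos"];save("s5",cv2.resize(im[100:280,300:480],(600,600)))
E
```

```text
7.0333 [ 0.557  -0.0915  0.178 ] -1.8887473783813329 0.023370034688353185 58.96359086036682 [ 0.6243 -1.2269 -1.0286]
w lifttop 22962 ctr 589.1 19.7 wh 48.7 150.8 ang 88.6 z 0.1014
w well plate 4014 ctr 576.3 29.3 wh 25.8 52.5 ang 87.9 z 0.1094
pry_gap 0.71 [288.4, 4.5] [0.5421 0.0422 0.1   ]
pry_gap 0.7 [319.5, 248.8] [ 0.5546 -0.1055  0.1   ]
well 0.58 [348.3, 3.9] [0.5761 0.0412 0.1   ]
-62 66 [ 99.4 100.6 101.2]
-60 111 [ 99.6 100.5 101.3]
-58 62 [ 99.4 100.6 101.6]
-56 58 [109.4 110.3 111.2]
-54 95 [109.7 110.5 111.5]
-52 102 [109.6 110.5 111.4]
-50 97 [109.5 110.6 111.4]
-48 95 [109.5 110.5 111.4]
-46 98 [109.6 110.5 111.5]
-44 103 [109.4 110.5 111.5]
-42 150 [100.  104.8 110.6]
-40 113 [ 99.5 100.4 101.2]
-38 99 [ 99.5 100.5 101.4]
-36 113 [ 99.7 100.5 101.4]
-34 97 [ 99.6 100.4 101.4]
-32 117 [ 99.4 100.4 101.4]
-30 93 [ 99.7 100.5 101.4]
-28 121 [ 99.3 100.4 101.4]
-26 81 [108.2 109.2 110.3]
-24 83 [108.6 109.5 110.3]
-22 107 [108.5 109.5 110.4]
-20 109 [108.4 109.5 110.2]
-18 82 [108.6 109.4 110.4]
-16 111 [108.5 109.5 110.5]
-14 99 [108.5 109.5 110.4]
-12 93 [108.7 109.5 110.5]
side 20 26 [-1.198  -8.4105 21.7644  6.785   1.9641 32.7242]
side 32 20 [-2.6016 -5.7969 33.131   6.5078 -0.6991 44.7327]
50.63129652507745
top 20 0 0
top 32 0 0
-10.860987220122661
```

View pics/w5.png

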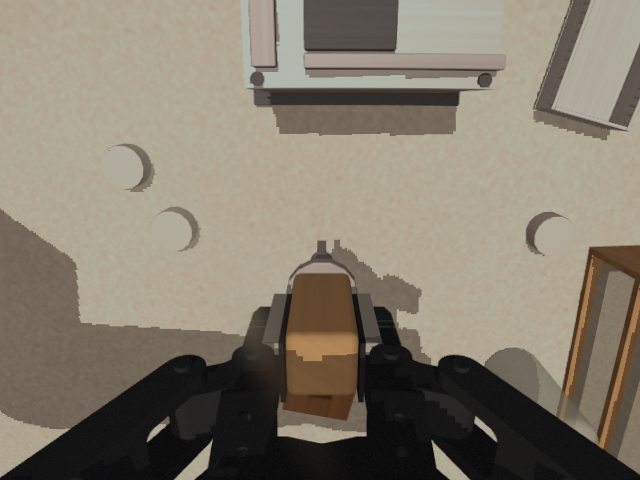

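View pics/s5.png

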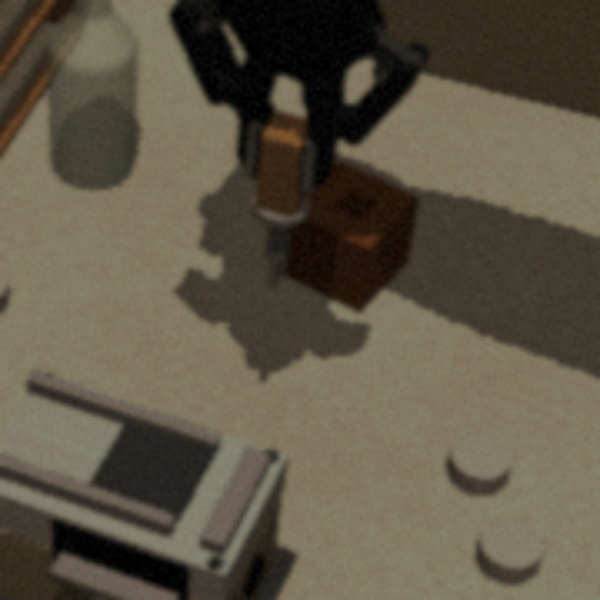

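The blade shows edge-on at (321,245) in the wrist view, so its thin side lies along the opening direction. The gap reads clearly in depth: fulcrum top at 110 mm, floor at 100 mm, shutter at 109 mm. Gap centre is (0.542, 0.044). Moving over it.

Emit:
move_arm:
  deltas:
    - [15,-4,0,0,1]
    - [30,-4,0,0,1]
    - [35,-4,0,0,1]
    - [30,-4,0,0,1]
    - [20,-4,0,0,1]
    - [5,0,0,0,1]
    - [0,0,0,0,1]
    - [0,0,10,0,1]
    - [0,0,0,0,1]
    - [0,0,0,0,1]

```text
clock: 8.12
tool_pos: [0.5408, 0.0428, 0.1668]
eef_rot: [-2.259, -2.182, 0.003]
wrist_force: [0.3, -0.0, -0.6]
opening: 0.0233
grasp_force: 59.0
```

```bash
python3 - <<'E'
from h import *
np.set_printoptions(precision=4,suppress=True)
im,d=cams.snapshot("wrist");P,u,v=cloud("wrist",d)
s=status.observe();print(s["clock"],s["tool_pos"],yawy(s),s["wrist_force"])
R=Ro.from_rotvec(s["eef_rot"]).as_matrix();T=(P-s["tool_pos"])@R*1000
for y0 in (12,18):   # tool x (=lift y) strips in view
  for lo in range(-26,30,2):
    m=(abs(T[:,1]-lo-1)<1)&(T[:,0]>y0-4)&(T[:,0]<y0+5)&(P[:,2]>.09)
    if m.sum()>3: print(y0,"tool y",lo,m.sum(),np.percentile(P[m,2]*1000,[5,50,95]).round(1))
for lo in range(20,50,4):
  m=(np.hypot(T[:,0],T[:,1])<16)&(T[:,2]>lo)&(T[:,2]<=lo+4)
  if m.any(): print("z",lo,m.sum(),np.percentile(T[m,:2],[2,98],axis=0).ravel())
im,d=cams.snapshot("side");save("s6",cv2.resize(im[160:300,260:460],(800,560)))
print([status.observe()["tool_pos"]])
E
```

```text
8.1667 [0.5411 0.0429 0.1673] -1.9938035958354885 [-0.4051 -1.047  -0.9022]
12 tool y -26 287 [100.6 249.6 284.4]
12 tool y -24 487 [101.  254.9 282.9]
12 tool y -22 767 [240.7 267.  288.2]
12 tool y -20 943 [206.7 257.6 288.6]
12 tool y -18 1184 [206.7 255.9 287.9]
12 tool y -16 1116 [112.1 253.1 288. ]
12 tool y -14 965 [180.6 252.4 287.9]
12 tool y -12 893 [112.5 266.9 288.1]
12 tool y -10 980 [112.  235.  285.5]
12 tool y -8 923 [178.3 234.1 284.6]
12 tool y -6 914 [101.9 233.4 284.5]
12 tool y -4 901 [180.1 233.1 284.7]
12 tool y -2 889 [179.6 233.3 284.6]
12 tool y 0 872 [143.9 232.9 284.7]
12 tool y 2 914 [179.3 233.4 284.7]
12 tool y 4 916 [101.6 233.8 284.5]
12 tool y 6 916 [179.5 234.4 284.7]
12 tool y 8 947 [108.1 273.4 288. ]
12 tool y 10 930 [110.9 256.5 287.9]
12 tool y 12 1016 [205.6 252.9 287.8]
12 tool y 14 1114 [204.6 253.7 287. ]
12 tool y 16 1076 [205.9 254.6 288.4]
12 tool y 18 794 [111.  267.3 288.7]
12 tool y 20 611 [110.  257.8 284.6]
12 tool y 22 420 [110.  252.3 284.7]
12 tool y 24 102 [109.2 244.  284.2]
12 tool y 26 52 [109.2 110.1 250. ]
12 tool y 28 51 [
[... 672 characters left out ...]
 290.8]
18 tool y 10 975 [218.2 280.5 290. ]
18 tool y 12 967 [111.3 280.  289.9]
18 tool y 14 960 [111.2 280.5 289.9]
18 tool y 16 968 [265.6 280.  289.8]
18 tool y 18 958 [111.1 280.6 290. ]
18 tool y 20 565 [110.  275.  286.8]
18 tool y 22 69 [109.4 110.7 270.9]
18 tool y 24 48 [109.  110.1 111.1]
18 tool y 26 52 [108.8 109.9 111.3]
18 tool y 28 46 [109.1 109.9 111.1]
z 20 50 [ 2.0052 -5.6751  5.2976  3.8942]
z 24 27 [ 0.8955 -6.2295  5.1937  4.7224]
z 28 20 [ 3.8294 -3.0868  4.6182  1.2793]
z 32 22 [ 3.972  -3.1252  4.563   1.3238]
z 36 19 [ 3.7823 -3.1652  4.7369  1.3468]
z 40 21 [ 3.8976 -3.2192  4.5872  1.3764]
z 44 6 [ 3.9878 -2.5985  4.2092  1.338 ]
[array([0.5413, 0.0431, 0.1676])]
```

View pics/s6.png

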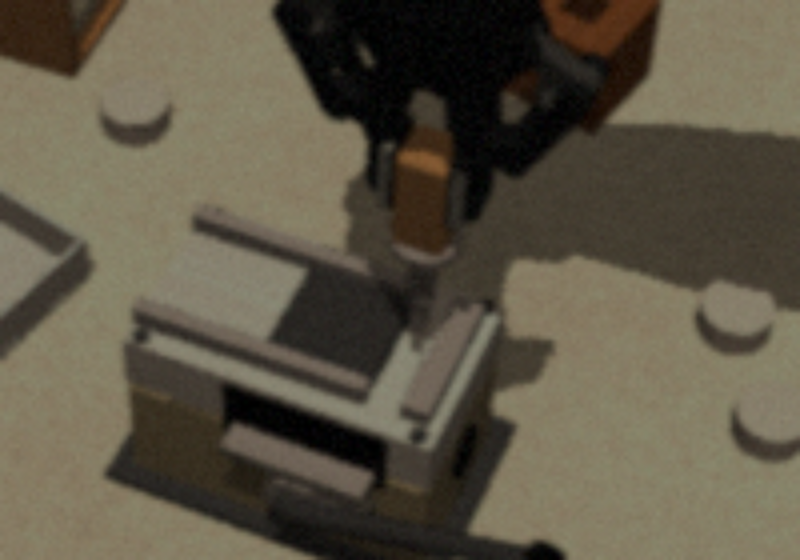

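The blade spans tool y −3 to +1 mm, the gap spans −7 to +8 mm, and the side view shows it over the slot at (425,330). Lowering 17 mm, then the first part of the push along +y.

Emit:
move_arm:
  deltas:
    - [0,0,6,0,1]
    - [0,0,6,0,1]
    - [0,0,5,0,1]
    - [0,0,0,0,1]
    - [0,0,0,0,1]

```text
clock: 8.63
tool_pos: [0.5408, 0.0442, 0.1503]
eef_rot: [-2.257, -2.184, 0.002]
wrist_force: [-0.2, 1.2, -1.4]
opening: 0.0234
grasp_force: 59.0
```

Emit:
move_arm:
  deltas:
    - [0,3,0,0,1]
    - [0,3,0,0,1]
    - [0,3,0,0,1]
    - [0,2,0,0,1]
    - [0,0,0,0,1]

```text
clock: 9.05
tool_pos: [0.5513, 0.044, 0.1508]
eef_rot: [-2.256, -2.184, 0.003]
wrist_force: [-4.9, 0.9, 1.3]
opening: 0.0232
grasp_force: 59.4
```

It's bearing on the shutter with 5 N. Pushing through the detent.

Emit:
move_arm:
  deltas:
    - [0,1.5,0,0,1]
    - [0,1.5,0,0,1]
    - [0,2,0,0,1]
    - [0,3,0,0,1]
    - [0,4,0,0,1]
    - [0,4,0,0,1]
    - [0,4,0,0,1]
    - [0,0,0,0,1]

```text
clock: 9.72
tool_pos: [0.5741, 0.0432, 0.1511]
eef_rot: [2.257, 2.184, 0.002]
wrist_force: [0.6, 0.4, -0.8]
opening: 0.0231
grasp_force: 59.5
```

Emit:
move_arm:
  deltas:
    - [0,4,0,0,1]
    - [0,4,0,0,1]
    - [0,4,0,0,1]
    - [0,4,0,0,1]
    - [0,3,0,0,1]
    - [0,2,0,0,1]
    - [0,1,0,0,1]
    - [0,0,0,0,1]

```text
clock: 10.38
tool_pos: [0.5947, 0.0425, 0.1509]
eef_rot: [2.257, 2.185, 0.0]
wrist_force: [-0.4, -0.4, -1.3]
opening: 0.0235
grasp_force: 59.5
```

```bash
python3 - <<'E'
from h import *
np.set_printoptions(precision=4,suppress=True)
im,d=cams.snapshot("side");P,u,v=cloud("side",d);c=im[v,u].astype(int)
s=status.observe();print(s["clock"],s["tool_pos"],yawy(s),s["wrist_force"])
a=np.radians(-2);ex=np.array([np.cos(a),np.sin(a)]);ey=np.array([-ex[1],ex[0]])
L=np.c_[(P[:,:2]-[.571,.0456])@ex,(P[:,:2]-[.571,.0456])@ey]*1000
m=(abs(L[:,1])<22)&(P[:,2]>.103)&(P[:,2]<.113)&(L[:,0]>-40)
print("plate x range",np.percentile(L[m,0],[1,5,95,99]))
E
```

```text
10.4333 [0.5947 0.0425 0.151 ] -1.8715116041095603 [-0.0715  0.6776 -1.2604]
plate x range [-39.624   19.267   72.9325  75.0242]
```

Emit:
move_arm:
  deltas:
    - [0,1,0,0,1]
    - [0,1,0,0,1]
    - [0,1,0,0,1]
    - [0,1,0,0,1]
    - [0,0,0,0,1]
    - [0,0,0,0,1]

```text
clock: 10.93
tool_pos: [0.5985, 0.0424, 0.151]
eef_rot: [2.257, 2.185, 0.0]
wrist_force: [-0.4, -0.6, -1.0]
opening: 0.0234
grasp_force: 59.5
```

Emit:
move_arm:
  deltas:
    - [0,1,0,0,1]
    - [0,1,0,0,1]
    - [0,1,0,0,1]
    - [0,0,0,0,1]
    - [0,0,0,0,1]

```text
clock: 11.35
tool_pos: [0.5996, 0.0424, 0.1508]
eef_rot: [-2.255, -2.183, 0.004]
wrist_force: [-5.6, 0.3, 1.1]
opening: 0.024
grasp_force: 59.8
```

That's the end stop. I'll back off, rise, and look at the result.

Emit:
move_arm:
  deltas:
    - [0,-4,0,0,1]
    - [0,-2,0,0,1]
    - [0,0,-14,0,1]
    - [0,0,-14,0,1]
    - [-25,-6,0,0,1]
    - [-35,-6,0,0,1]
    - [-35,-6,0,0,1]
    - [-30,-6,0,0,1]
    - [-10,0,0,0,1]
    - [0,0,0,0,1]

```text
clock: 12.18
tool_pos: [0.5672, -0.0944, 0.1794]
eef_rot: [2.261, 2.179, 0.001]
wrist_force: [0.5, 0.7, -0.1]
opening: 0.0233
grasp_force: 59.6
```

```bash
python3 - <<'E'
from h import *
np.set_printoptions(precision=4,suppress=True)
im,d=cams.snapshot("top");P,u,v=cloud("top",d)
s=status.observe();print(s["clock"],s["tool_pos"],yawy(s),s["wrist_force"])
a=np.radians(-2);ex=np.array([np.cos(a),np.sin(a)]);ey=np.array([-ex[1],ex[0]])
L=np.c_[(P[:,:2]-[.577,.0415])@ex,(P[:,:2]-[.577,.0415])@ey]*1000
for x in range(-40,90,6):
    m=(abs(L[:,0]-x)<3)&(abs(L[:,1])<12)&(P[:,2]<.13)
    if m.any(): print(x,m.sum(),np.median(P[m,2]).round(4),np.median(im[v,u][m],0))
print(to((.5523,-.2515,.179),s))
im,d=cams.snapshot("side");P,u,v=cloud("side",d);R=Ro.from_rotvec(s["eef_rot"]).as_matrix();T=(P-s["tool_pos"])@R*1000
for lo in range(-30,52,8):
  m=(np.hypot(T[:,0],T[:,1])<22)&(T[:,2]>lo)&(T[:,2]<=lo+8)
  if m.any(): print("z",lo,m.sum(),np.percentile(T[m,:2],[2,50,98],axis=0).ravel())
E
```

```text
12.2333 [ 0.5675 -0.0927  0.1793] -2.0141886279180676 [-0.7658  0.2699 -0.9398]
-40 22 0.1088 [171.  159.  145.5]
-34 28 0.0994 [181.  188.5 171. ]
-28 27 0.0998 [186. 194. 176.]
-22 25 0.0997 [185. 194. 175.]
-16 26 0.0996 [175.  181.  164.5]
-10 27 0.0936 [156. 153. 134.]
-4 28 0.0942 [184. 186. 164.]
2 25 0.0935 [185. 185. 163.]
8 28 0.095 [183.5 182.  160.5]
14 19 0.0932 [162. 159. 141.]
20 33 0.0982 [169. 166. 149.]
26 33 0.1018 [167. 171. 154.]
32 28 0.1089 [93. 89. 81.]
38 27 0.1088 [92. 87. 79.]
44 28 0.1083 [92.  87.  79.5]
50 27 0.1096 [91. 87. 79.]
56 23 0.1093 [92. 87. 79.]
62 29 0.1082 [92. 87. 79.]
68 22 0.109 [92. 87. 78.]
74 27 0.1092 [92. 88. 80.]
80 19 0.1069 [130. 130. 117.]
86 26 0.0999 [184. 185. 166.]
[-159.2526   -9.5604    0.2186]
z -30 42 [  4.0523 -14.4262  13.2937  -4.0704  16.0802   7.5418]
z -22 47 [ -2.2435 -17.6146  12.1397  -8.5532  15.3706   6.9408]
z -14 70 [ -3.4556 -18.351   12.2188  -6.1753  17.072   12.1247]
z -6 3 [  6.1121 -14.5613   7.7897  -6.1182  13.1613  -2.5561]
z 2 20 [ 0.6057 -8.8733  5.2098 -4.1027  7.8743  2.1063]
z 10 22 [ 1.9861 -8.5132  5.5914 -4.7717  7.7361  2.5908]
z 18 19 [-0.8049 -8.2675  4.9909 -4.2202  7.9579  1.1791]
z 26 11 [ 4.0488 -6.9274  6.0134 -3.8934  6.7334  0.0941]
z 34 14 [-3.1456 -5.4853  5.6329 -4.0994  6.9992  0.0827]
z 42 8 [-3.5535 -5.224   4.7213 -3.663   7.6243 -0.4442]
z 50 1 [-8.6833 -3.5412 -8.6833 -3.5412 -8.6833 -3.5412]
```

The shutter is open, spanning about 26–78 mm, and the mount shows in the well. The tool is still vertical in the grip. Going back over the stand.

Emit:
move_arm:
  deltas:
    - [-20,-2,0,0,1]
    - [-35,-2,0,0,1]
    - [-35,-2,0,0,1]
    - [-35,-2,0,0,1]
    - [-24,-2,0,0,1]
    - [-10,0,0,5.9,1]
    - [0,0,0,5.9,1]
    - [0,0,0,5.9,1]
    - [0,0,0,5.9,1]
    - [0,0,0,0,1]

```text
clock: 13.12
tool_pos: [0.5528, -0.2487, 0.1789]
eef_rot: [2.656, 1.678, 0.001]
wrist_force: [-0.2, -0.5, -1.1]
opening: 0.0233
grasp_force: 59.5
```

```bash
python3 - <<'E'
from h import *
np.set_printoptions(precision=4,suppress=True)
for i in range(3):
    cams.snapshot("top"); s=status.observe();print(s["clock"],s["tool_pos"],yawy(s),to((.5523,-.2515,.0488),s))
E
```

```text
13.1667 [ 0.5527 -0.2488  0.1789] -25.222895896977462 [ -2.7321   0.7377 130.0656]
13.2167 [ 0.5526 -0.2489  0.1789] -25.199360672490407 [ -2.5412   0.7791 130.1211]
13.2667 [ 0.5524 -0.2491  0.1789] -25.23366231454294 [ -2.3019   0.8927 130.121 ]
```

Emit:
move_arm:
  deltas:
    - [-2,1,25,0,1]
    - [0,0,25,0,1]
    - [0,0,20,0,1]
    - [0,0,10,0,1]
    - [0,0,10,0,1]
    - [0,0,0,0,1]

```text
clock: 13.77
tool_pos: [0.5509, -0.2517, 0.0871]
eef_rot: [-2.653, -1.677, 0.003]
wrist_force: [-0.1, -0.2, -1.0]
opening: 0.0234
grasp_force: 59.6
```

Emit:
move_arm:
  deltas:
    - [0,0,10,0,1]
    - [0,0,10,0,1]
    - [0,0,10,0,1]
    - [0,0,5,0,1]
    - [0,0,3,0,1]
    - [0,0,0,0,1]

```text
clock: 14.27
tool_pos: [0.5512, -0.2522, 0.05]
eef_rot: [-2.655, -1.676, 0.001]
wrist_force: [-0.1, 0.4, -1.3]
opening: 0.0235
grasp_force: 59.6
```

Emit:
move_arm:
  deltas:
    - [0,0,1,0,1]
    - [0,0,1,0,1]
    - [0,0,0,0,1]

```text
clock: 14.52
tool_pos: [0.5521, -0.2526, 0.0493]
eef_rot: [2.656, 1.677, 0.001]
wrist_force: [-0.3, -0.8, -0.5]
opening: 0.0231
grasp_force: 59.6
```

Emit:
move_arm:
  deltas:
    - [0,0,0,0,-1]
    - [0,0,0,0,-1]
    - [0,0,0,0,-1]
    - [0,0,0,0,-1]
    - [0,0,0,0,-1]
    - [0,0,0,0,-1]
    - [0,0,0,0,-1]
    - [0,0,0,0,-1]

```text
clock: 15.18
tool_pos: [0.5518, -0.2525, 0.049]
eef_rot: [-2.657, -1.677, -0.0]
wrist_force: [-0.3, -0.3, 0.2]
opening: 0.0852
grasp_force: 0.0
```

```bash
python3 - <<'E'
from h import *
im,d=cams.snapshot("wrist");P,u,v=cloud("wrist",d)
s=status.observe();print(s["clock"],s["tool_pos"],yawy(s),s["wrist_force"],s["opening"])
rect("w",P,"standtop",(.553,-.25),.05,.05,.0612)
m=(np.hypot(P[:,0]-.552,P[:,1]+.251)<.02)&(P[:,2]>.1)&(P[:,2]<.13);print(np.percentile(P[m,2],[5,50,95]))
rect("w",P,"handle",(.553,-.25),.02,.105,.125)
E
```

```text
15.2333 [ 0.55176894 -0.25246062  0.04898526] -25.47139944575069 [-1.01965541 -0.23448146 -0.80594058] 0.0854160140863033
w standtop 10985 ctr 550.9 -251.9 wh 61.0 60.6 ang 75.8 z 0.0584
[0.1035753  0.115887   0.11711491]
w handle 5534 ctr 551.5 -252.3 wh 24.8 24.2 ang 64.7 z 0.1160
```

The tool is seated: handle top at 116 mm, centred within 1 mm. Now to the lever.

Emit:
move_arm:
  deltas:
    - [0,0,-20,0,-1]
    - [0,0,-30,0,-1]
    - [0,0,-30,0,-1]
    - [0,0,-30,0,-1]
    - [0,0,-20,0,-1]
    - [0,0,0,-5.9,-1]
    - [0,0,0,-5.9,-1]
    - [0,0,0,-5.9,-1]
    - [0,0,0,-5.9,-1]
    - [0,0,0,0,-1]

```text
clock: 16.07
tool_pos: [0.5518, -0.2524, 0.179]
eef_rot: [2.256, 2.187, 0.0]
wrist_force: [0.6, 0.4, -0.7]
opening: 0.0855
grasp_force: 0.0
```

Emit:
move_arm:
  deltas:
    - [20,-7,0,0,-1]
    - [35,-13,0,0,-1]
    - [35,-13,0,0,-1]
    - [35,-13,0,0,-1]
    - [35,-13,0,0,-1]
    - [35,-13,0,0,-1]
    - [35,-13,0,0,-1]
    - [25,-13,0,0,-1]
    - [10,-4,0,0,-1]
    - [0,0,0,0,-1]

```text
clock: 16.9
tool_pos: [0.4577, 0.0176, 0.1793]
eef_rot: [-2.255, -2.187, -0.001]
wrist_force: [-0.3, -0.2, 0.6]
opening: 0.0857
grasp_force: 0.0
```

```bash
python3 - <<'E'
from h import *
np.set_printoptions(precision=4,suppress=True)
im,d=cams.snapshot("wrist");save("w7",im);P,u,v=cloud("wrist",d)
s=status.observe();print(s["clock"],s["tool_pos"],yawy(s))
def bar(cam,P,im,u,v):
    dark=im[v,u].max(1)<70
    m=dark&(abs(P[:,0]-.455)<.03)&(abs(P[:,1]-.14)<.05)&(P[:,2]>.07)&(P[:,2]<.1)
    if m.sum()>9: rect(cam,P[m],"bar",(.455,.14),.06,0,1); print(np.percentile(P[m],[2,50,98],axis=0).ravel())
bar("w",P,im,u,v)
for cam in ("top","side"):
    im,d=cams.snapshot(cam);P,u,v=cloud(cam,d);bar(cam,P,im,u,v)
for l in ("lever_grip",):
  for cam in ("wrist","top","side"):
    for r in finder.mark_of(cam,l)[:1]: print(cam,l,round(r["p"],2),r["xy"],at_z(cam,r["xy"],.077))
E
```

```text
16.95 [0.4586 0.0163 0.1793] -1.824455979816631
w bar 2831 ctr 467.3 130.1 wh 54.5 36.0 ang 89.1 z 0.0849
[0.4497 0.1037 0.0753 0.4589 0.1283 0.0849 0.4812 0.1558 0.0875]
top bar 122 ctr 461.1 130.7 wh 11.7 51.2 ang 0.6 z 0.0835
[0.4553 0.1061 0.0793 0.462  0.1294 0.0835 0.467  0.156  0.0883]
side bar 399 ctr 465.5 136.3 wh 58.5 38.7 ang 89.8 z 0.0818
[0.4469 0.1085 0.0716 0.4562 0.1336 0.0818 0.4819 0.1643 0.0867]
wrist lever_grip 0.72 [314.0, 38.9] [0.4579 0.1344 0.077 ]
top lever_grip 0.66 [280.3, 318.9] [0.4557 0.1324 0.077 ]
side lever_grip 0.65 [386.9, 311.8] [0.4606 0.1404 0.077 ]
```

View pics/w7.png

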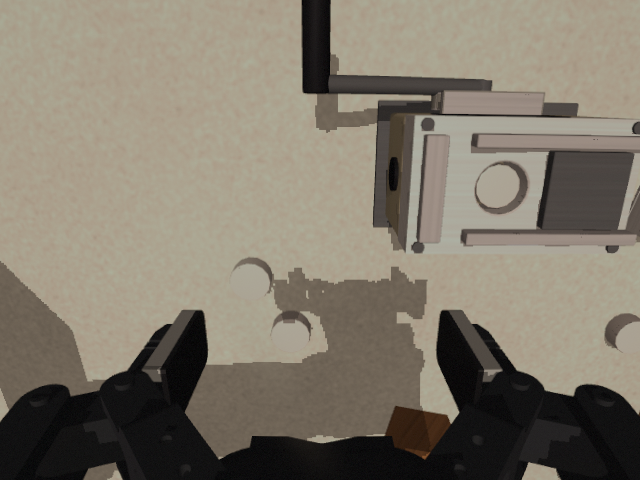

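The bar lies at columns 303–329, near end at row 93, with the casing well to its right and the mount visible in the open well. One check of the actual open-tip height before descending.

```bash
python3 - <<'E'
from h import *
np.set_printoptions(precision=4,suppress=True)
s=status.observe();R=Ro.from_rotvec(s["eef_rot"]).as_matrix()
for cam in ("wrist","side","top"):
    im,d=cams.snapshot(cam);P,u,v=cloud(cam,d);T=(P-s["tool_pos"])@R*1000
    m=(abs(T[:,0])<25)&(abs(T[:,1])<65)&(T[:,2]>-140)&(T[:,2]<60)
    print(cam,m.sum(),np.sort(T[m,2])[-12:].round(1) if m.any() else 0, np.percentile(T[m&(T[:,2]>T[m,2].max()-8)],[0,100],axis=0).ravel() if m.any() else 0)
s=status.observe();print(s["tool_pos"],to((.458,.138,.179),s))
E
```

```text
wrist 47196 [-46.8 -46.8 -46.7 -46.7 -46.6 -46.6 -46.6 -46.5 -46.4 -46.2 -45.9 -45.9] [-11.2562 -54.5756 -53.8555  12.0089  54.9747 -45.8577]
side 1962 [-49.8 -49.2 -49.2 -48.7 -48.5 -48.2 -48.1 -47.7 -47.5 -46.6 -46.1 -46. ] [-10.624  -56.0275 -53.8872  14.059   51.2167 -45.9785]
top 0 0 0
[0.4588 0.0149 0.1788] [123.0221  -5.0352  -0.1715]
```

Open tips sit 46 mm above the reported TCP, so about 34 mm when shut. To grasp at bar height 77 mm, the reported z should be about 0.025.

Emit:
move_arm:
  deltas:
    - [20,-1,0,0,-1]
    - [35,-2,0,0,-1]
    - [35,-2,0,0,-1]
    - [25,0,10,0,-1]
    - [8,0,20,0,-1]
    - [0,0,25,0,-1]
    - [0,0,0,0,-1]

```text
clock: 17.93
tool_pos: [0.4543, 0.1383, 0.1198]
eef_rot: [-2.254, -2.183, 0.012]
wrist_force: [-0.9, -0.2, 0.3]
opening: 0.0854
grasp_force: 0.0
```

```bash
python3 - <<'E'
from h import *
np.set_printoptions(precision=4,suppress=True)
im,d=cams.snapshot("wrist");P,u,v=cloud("wrist",d)
s=status.observe();R=Ro.from_rotvec(s["eef_rot"]).as_matrix();T=(P-s["tool_pos"])@R*1000
m=(abs(T[:,1])<25)&(P[:,2]>.07)&(P[:,2]<.1)&(T[:,0]>-5)
print(s["tool_pos"],yawy(s),m.sum(),np.percentile(T[m],[2,98],axis=0).ravel(),np.percentile(P[m,2],98))
E
```

```text
[0.4553 0.1381 0.1218] -1.8658300702075683 1711 [-4.2824 -5.384  32.4424 24.215  11.5389 44.2961] 0.08933884095964732
```

Emit:
move_arm:
  deltas:
    - [0,0,25,0,-1]
    - [0,0,30,0,-1]
    - [0,0,25,0,-1]
    - [0,0,13,0,-1]
    - [0,0,0,0,-1]
    - [0,0,0,0,-1]
    - [0,0,0,0,-1]

```text
clock: 18.57
tool_pos: [0.4593, 0.1389, 0.0328]
eef_rot: [2.257, 2.183, 0.004]
wrist_force: [0.1, -0.5, 0.5]
opening: 0.0852
grasp_force: 0.0
```

```bash
python3 - <<'E'
from h import *
np.set_printoptions(precision=4,suppress=True)
im,d=cams.snapshot("wrist");P,u,v=cloud("wrist",d)
s=status.observe();R=Ro.from_rotvec(s["eef_rot"]).as_matrix();T=(P-s["tool_pos"])@R*1000
m=(abs(T[:,1])<25)&(P[:,2]>.07)&(P[:,2]<.1)&(T[:,0]>5)
print(s["clock"],s["tool_pos"],yawy(s),s["wrist_force"],m.sum(),np.percentile(T[m],[2,98],axis=0).ravel(),np.percentile(P[m,2],98))
E
```

```text
18.6167 [0.4595 0.1391 0.033 ] -1.9117911191308175 [-0.1619 -0.0329  0.0622] 3006 [  5.4796 -10.4899 -54.2781  23.613    6.2996 -40.1753] 0.08726803779353964
```

Emit:
move_arm:
  deltas:
    - [0,-1.5,8,0,-1]
    - [0,0,0,0,-1]
    - [0,0,0,0,1]
    - [0,0,0,0,1]
    - [0,0,0,0,1]
    - [0,0,0,0,1]
    - [0,0,0,0,1]
    - [0,0,0,0,1]
    - [0,0,0,0,1]
    - [0,0,0,0,1]

```text
clock: 19.45
tool_pos: [0.4577, 0.1389, 0.0234]
eef_rot: [2.256, 2.183, 0.003]
wrist_force: [5.2, -1.2, -1.5]
opening: 0.0159
grasp_force: 58.4
```

Gripped the bar. Computing the arc in 5° steps.

```bash
python3 -c "
import numpy as np
t=np.radians(np.arange(15,91,5));print(np.c_[125*-np.diff(np.cos(t)),-125*np.diff(np.sin(t))].round(1).tolist())"
```

```text
[[3.3, -10.4], [4.2, -10.1], [5.0, -9.7], [5.9, -9.2], [6.6, -8.7], [7.4, -8.0], [8.0, -7.4], [8.7, -6.6], [9.2, -5.9], [9.7, -5.0], [10.1, -4.2], [10.4, -3.3], [10.6, -2.4], [10.8, -1.4], [10.9, -0.5]]
```

Emit:
move_arm:
  deltas:
    - [0,3.3,-10.4,0,1]
    - [0,4.2,-10.1,0,1]
    - [0,5,-9.7,0,1]
    - [0,5.9,-9.2,0,1]
    - [0,0,0,0,1]

```text
clock: 19.87
tool_pos: [0.4737, 0.1383, 0.0625]
eef_rot: [-2.256, -2.183, 0.002]
wrist_force: [0.0, 0.3, -2.1]
opening: 0.016
grasp_force: 59.2
```

Emit:
move_arm:
  deltas:
    - [0,6.6,-8.7,0,1]
    - [0,7.4,-8,0,1]
    - [0,8,-7.4,0,1]
    - [0,8.7,-6.6,0,1]
    - [0,9.2,-5.9,0,1]
    - [0,9.7,-5,0,1]
    - [0,0,0,0,1]

```text
clock: 20.45
tool_pos: [0.5146, 0.1373, 0.105]
eef_rot: [-2.246, -2.177, 0.018]
wrist_force: [-23.3, 1.8, 23.3]
opening: 0.0163
grasp_force: 58.9
```

Emit:
move_arm:
  deltas:
    - [0,0,0,0,1]
    - [0,0,0,0,1]

```text
clock: 20.62
tool_pos: [0.5142, 0.1374, 0.1047]
eef_rot: [-2.246, -2.178, 0.017]
wrist_force: [-22.4, 0.7, 22.0]
opening: 0.0159
grasp_force: 58.8
```

```bash
python3 - <<'E'
from h import *
np.set_printoptions(precision=4,suppress=True)
im,d=cams.snapshot("side");save("s8",cv2.resize(im[180:340,260:460],(750,600)))
for i in range(2):
    s=status.observe();print(s["clock"],s["tool_pos"],s["eef_rot"],s["wrist_force"],s["moment"],s["opening"]);cams.snapshot("top")
E
```

```text
20.6667 [0.5142 0.1373 0.1047] [-2.2461 -2.1778  0.0167] [-21.0203   1.1203  22.5351] [ 0.3078  5.0925 -0.1314] 0.01622976259465168
20.7167 [0.5142 0.1373 0.1047] [-2.2461 -2.1779  0.0168] [-21.3621  -0.655   22.0877] [ 0.2946  5.1143 -0.1157] 0.01601468345194476
```

View pics/s8.png

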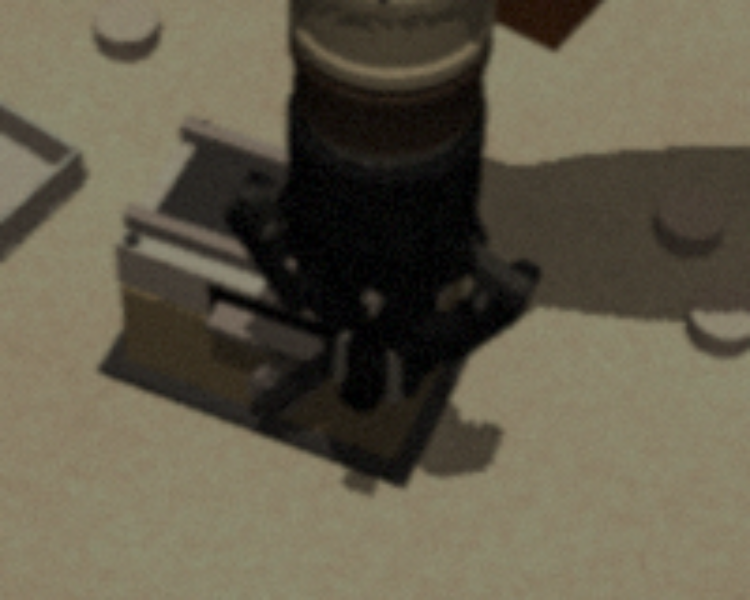

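The rod and grip show at (300,390) and (365,385); the lever is up but pressing back at 21 N. I'll measure where the bar actually is relative to the pads.

```bash
python3 - <<'E'
from h import *
np.set_printoptions(precision=4,suppress=True)
im,d=cams.snapshot("wrist");save("w9",im);P,u,v=cloud("wrist",d)
s=status.observe();R=Ro.from_rotvec(s["eef_rot"]).as_matrix();T=(P-s["tool_pos"])@R*1000
m=(T[:,0]>13)&(T[:,0]<22)&(abs(T[:,1])<22)&(T[:,2]>-75)&(T[:,2]<0)
print(m.sum())
for lo in range(-20,20,3):
    q=m&(T[:,1]>lo)&(T[:,1]<=lo+3)
    if q.sum()>3: print(lo,q.sum(),np.percentile(T[q,2],[2,50,98]).round(1))
print("tilt",np.degrees(np.arccos(-R[2,2])),R[:,2])
E
```

```text
1235
-11 99 [-53.5 -52.  -49. ]
-8 224 [-56.5 -55.  -53.2]
-5 222 [-58.  -56.7 -55.4]
-2 220 [-58.1 -56.9 -55.7]
1 221 [-57.6 -56.2 -54.7]
4 199 [-55.8 -54.3 -51.8]
7 49 [-52.4 -51.4 -47.6]
tilt 0.9571571182377906 [-0.0166  0.0019 -0.9999]
```

View pics/w9.png

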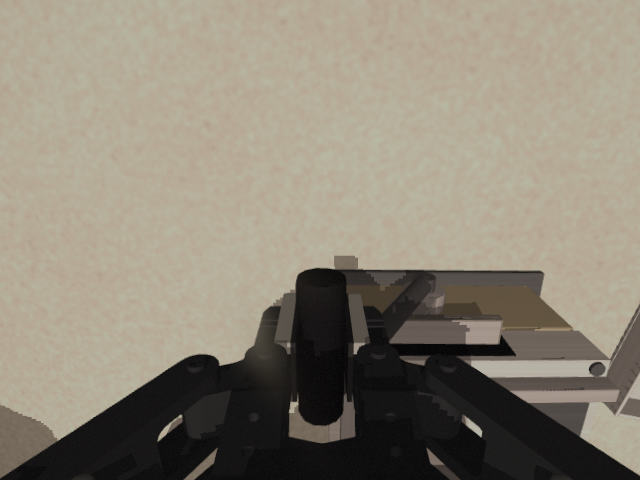

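The bar slipped about 5 mm toward the fingertips, so my path had run inside the arc. The lever is at about 59° above level with its pivot at x≈0.578. Correcting upward, then continuing on the arc.

Emit:
move_arm:
  deltas:
    - [0,0,-3,0,1]
    - [0,0,-3,0,1]
    - [0,0,0,0,1]
    - [0,0,0,0,1]

```text
clock: 21.15
tool_pos: [0.5182, 0.1369, 0.1078]
eef_rot: [-2.251, -2.18, 0.012]
wrist_force: [-8.9, 2.4, 0.4]
opening: 0.0158
grasp_force: 60.4
```

Emit:
move_arm:
  deltas:
    - [0,5,-2.1,0,1]
    - [0,5.1,-2.1,0,1]
    - [0,5.2,-1.7,0,1]
    - [0,5.2,-1.6,0,1]
    - [0,0,0,0,1]
    - [0,0,0,0,1]

```text
clock: 21.65
tool_pos: [0.5396, 0.1363, 0.1182]
eef_rot: [-2.252, -2.181, 0.008]
wrist_force: [-13.9, 0.1, 12.5]
opening: 0.0158
grasp_force: 59.7
```

```bash
cat > b.py <<'E'
from h import *
np.set_printoptions(precision=4,suppress=True)
im,d=cams.snapshot("wrist");P,u,v=cloud("wrist",d)
s=status.observe();R=Ro.from_rotvec(s["eef_rot"]).as_matrix();T=(P-s["tool_pos"])@R*1000
m=(T[:,0]>13)&(T[:,0]<22)&(abs(T[:,1])<9)&(T[:,2]>-75)&(T[:,2]<-40)
A=np.c_[2*T[m,1:3],np.ones(m.sum())];k=np.linalg.lstsq(A,(T[m,1:3]**2).sum(1),rcond=None)[0]
top=np.percentile(T[m,2],3); c=np.array([18,k[0],top+9+1])
B=s["tool_pos"]+R@c/1000
print(s["clock"],s["tool_pos"],s["wrist_force"],"fit",k[:2],"bar rel",c,"bar",B,"asin",np.degrees(np.arcsin(min(1,(B[2]-.045)/.125))))
E
python3 b.py
```

```text
21.7 [0.5396 0.1363 0.1182] [-12.0374   0.7334  13.6783] fit [ -0.6373 -46.9304] bar rel [ 18.      -0.6373 -45.6972] bar [0.5399 0.1543 0.1639] asin 72.06221262768835
```

Emit:
move_arm:
  deltas:
    - [0,0,-3,0,1]
    - [0,5.2,-1.5,0,1]
    - [0,5.3,-1.2,0,1]
    - [0,5.4,-0.8,0,1]
    - [0,5.4,-0.6,0,1]
    - [0,0,0,0,1]
    - [0,0,0,0,1]

```text
clock: 22.28
tool_pos: [0.5622, 0.1356, 0.125]
eef_rot: [-2.253, -2.182, 0.007]
wrist_force: [-9.5, 0.3, 9.5]
opening: 0.0156
grasp_force: 59.3
```

```bash
python3 b.py
```

```text
22.3333 [0.5621 0.1355 0.125 ] [-9.3339  0.9646  8.7211] fit [ -0.5732 -45.1429] bar rel [ 18.      -0.5732 -43.9901] bar [0.5624 0.1535 0.169 ] asin 82.62961369444996
```

Emit:
move_arm:
  deltas:
    - [0,4,-1.5,0,1]
    - [0,4,-1,0,1]
    - [0,4,0,0,1]
    - [0,2,0,0,1]
    - [0,0,0,0,1]
    - [0,0,0,0,1]

```text
clock: 22.83
tool_pos: [0.5769, 0.135, 0.1272]
eef_rot: [-2.254, -2.183, 0.005]
wrist_force: [-6.1, 0.1, 6.4]
opening: 0.0157
grasp_force: 58.7
```

```bash
python3 b.py
```

```text
22.8833 [0.5769 0.135  0.1272] [-6.7455  0.6051  6.285 ] fit [ -0.5892 -43.9956] bar rel [ 18.      -0.5892 -42.6813] bar [0.5771 0.153  0.1699] asin 87.91435179990197
```

```bash
python3 - <<'E'
from h import *
np.set_printoptions(precision=4,suppress=True)
for cam,o in (("top",(.579,.0415)),("side",(.572,.046))):
    im,d=cams.snapshot(cam);P,u,v=cloud(cam,d)
    a=np.radians(-2);ex=np.array([np.cos(a),np.sin(a)]);ey=np.array([-ex[1],ex[0]])
    L=np.c_[(P[:,:2]-o)@ex,(P[:,:2]-o)@ey]*1000
    for n,x0,y0,r in (("mount",0,0,9),("face",-30,0,5),("plate",52,0,12)):
        m=(np.hypot(L[:,0]-x0,L[:,1]-y0)<r)&(P[:,2]<.13)
        if m.sum()>2: print(cam,n,m.sum(),np.percentile(P[m,2],[10,50,90]))
    m=(np.hypot(P[:,0]-.552,P[:,1]+.251)<.012)&(P[:,2]>.08); print(cam,"handle",m.sum(),np.percentile(P[m,2],[50,90]) if m.any() else 0)
s=status.observe();print(s["clock"],s["tool_pos"],s["joint_vel"],s["wrist_force"],s["grasp_force"])
E
```

```text
top mount 50 [0.1105 0.1132 0.1155]
top face 14 [0.0978 0.1005 0.1034]
top plate 85 [0.106  0.1091 0.1115]
top handle 110 [0.114  0.1177]
side mount 21 [0.1109 0.1127 0.1137]
side face 21 [0.0966 0.0977 0.0999]
side handle 112 [0.112  0.1155]
22.9833 [0.5769 0.135  0.1272] [-0.0014 -0.0003  0.0002  0.0005 -0.0001 -0.0011] [-6.4552 -0.8178  6.5644] 58.69388222694397
```

The mount is 13–15 mm above the face (14 mm expected), the tool is home, and the lever is at about 89° and still. Handing in.

```bash
python3 -c "
from bench import ctrl; print(ctrl.finish_job())"
```

```text
the job is handed in; nothing more can be done
None
```

Job handed in, verdict not shown: by my measurements the shutter is fully open, the tool is home in its stand and released, and the lever is held at about 89° (straight up) with the specimen raised; I viewed 12 pictures, over the limit of 10.

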